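# Refill the tape stand and rotate the tape rack in a screen-printing shop

## Task

Put the oldest roll of brown tape, the one against the stop at the low front end of the sloping rack, onto the spindle of the empty tape stand: lower it until it sits fully home and let go. Then draw the next brown roll down its lane to the front stop, and lay the new roll from the bench into the lane right behind it, touching or all but touching it and flat on the lane floor. Set the rolls down rather than dropping them, and leave the blue tape and everything else where it is.

Things in the scene. Friction and masses are not known exactly. Their poses are not given: they have to be found in the camera images.
- tape_front_mid (a point): roll of brown tape on a cardboard core, rigid, 0.1 kg: 60 mm outside diameter, 48 mm wide (its height lying flat), straight 26 mm bore right through. This point: its centre, half-way up on its axis; z is its axis. The oldest: it starts in the brown lane at the front stop, flat on the sloping floor, its axis 28 degrees from vertical.
- tape_next_mid (a point): roll of brown tape on a cardboard core, rigid, 0.1 kg: 60 mm outside diameter, 48 mm wide (its height lying flat), straight 26 mm bore right through. This point: its centre, half-way up on its axis; z is its axis. It starts in the same lane behind (up the slope from) tape_front, 1 to 22 mm clear of it. Rolls do not slide down by themselves.
- tape_new_mid (a point): roll of brown tape on a cardboard core, rigid, 0.1 kg: 60 mm outside diameter, 48 mm wide (its height lying flat), straight 26 mm bore right through. This point: its centre, half-way up on its axis; z is its axis. The new stock: it starts alone on the bench, flat, axis vertical.
- lane: the brown-tape lane, the one nearer to or farther from the robot of the two lower lanes (110 mm apart) of a fixed two-tier sloping rack: a grey tray, low end facing the middle of the bench, floor of grippy rubber. Origin: on the floor, mid-width, at the inner face of the front stop. x: up the slope along the lane (28 degrees above level); y: level, across it; z: square to the floor, upwards.
- lane_stop (a point): the same point as the origin of lane, same axes. Stop: 74 mm wide, 18 mm high. Floor: x = 0 to 211 mm. Guide strips along both sides, 10 mm high, inner faces at y = -33.5 and 33.5 mm. A roll lying in the lane has its centre at z = 24 mm, and at x = 30 mm when it touches the stop.
- tier_lip (a point): middle of the front rod (8 mm, level, across both lanes) of the rack's upper tier, an open wire deck parallel to the lanes. In lane's frame the rod is at x = 175, z = 130 mm, and the tier runs up and back from there; nothing is above the lanes short of it. Beside the lanes no rod stands above their floor. The rear posts, 195 mm (level) behind the stops, are the highest part, 290 mm above the bench.
- stand_seat (a point): the bench tape stand, fixed: green cast base disc (110 mm diameter, 14 mm high), a black seat disc on it (50 mm diameter) and an upright steel spindle of 20 mm diameter with a tapered nose. This point is the centre of the seat's top face, 20 mm above the bench, on the spindle's axis; z is up. A roll fully home has its centre 24 mm above this point.
- stand_tip (a point): the top of the spindle's nose, 70 mm above the seat (90 mm above the bench); the nose tapers from 20 to 9 mm diameter over its last 10 mm.
- blue_front: blue tape roll, same size as the brown ones, lying at the front stop of the rack's other lane; origin at the centre of its lower face. To be left alone.
- blue_next: second blue tape roll, lying behind the first; origin at the centre of its lower face. To be left alone.
- ink_pot: open white pot of dark ink on the bench, 87 mm across, 67 mm high; origin at the centre of its underside. To be left alone.
- parcel_tape: large roll of parcel tape lying on the bench, 128 mm across, 48 mm high; origin at the centre of its underside. To be left alone.
- squeegee: wooden squeegee lying on the bench, 115 by 200 mm, 22 mm high; origin under its handle. To be left alone.
- cutter: closed red craft knife lying on the bench, 165 mm long, 14 mm high; origin under its middle, x along it. To be left alone.
- ink_knife: palette knife with a wooden handle lying on the bench, 235 mm long, 22 mm high; origin under its middle, x along it. To be left alone.
Not all that is in view belongs to the job. Leave any pink or turquoise look-alike of the part that bears tape_front_mid alone.

How it is judged:
On the way, in this order (a step that is already met when the one before it is completed fails the run):
1. the roll from the front of the brown lane sits fully home on the spindle, let go (horizontal distance between tape_front_mid and stand_seat below 0.006 m and z of tape_front_mid in the frame of stand_seat between 0.021 and 0.0265 m and angle between tape_front's own z axis and vertical below 0.06 rad and contact force between the fingers and tape_front below 0.05 N), for 0.2 s.
2. the next brown roll lies in its lane against the front stop (x of tape_next_mid in the frame of lane between 0.026 and 0.036 m and z of tape_next_mid in the frame of lane between 0.02 and 0.0275 m and angle between the z axis of tape_next and the z axis of lane, either way round below 0.08 rad and y of tape_next_mid in the frame of lane between -0.008 and 0.008 m), for 0.2 s.
3. the new roll lies in the lane close behind it, let go (distance between tape_new_mid and tape_next_mid below 0.07 m and x of tape_new_mid in the frame of lane above 0.08 m and z of tape_new_mid in the frame of lane between 0.02 and 0.0275 m and angle between the z axis of tape_new and the z axis of lane, either way round below 0.08 rad and y of tape_new_mid in the frame of lane between -0.008 and 0.008 m and contact force between the fingers and tape_new below 0.05 N), for 0.2 s.
At the end, for the whole second after the job is handed in: tape_front home on the spindle (6 mm off axis, 21 to 26.5 mm centre height over the seat, upright within 3 degrees); tape_next within 6 mm of the stop, tape_new at most 10 mm behind it, both flat on the brown lane's floor (4.5 degrees); all let go and at rest (all of step 1 and all of step 2 and all of step 3 and linear speed of each of tape_front, tape_next, tape_new below 0.02 m/s and contact force between the fingers and tape_next below 0.05 N); the robot touches nothing.
It fails at once if a brown roll is dropped (moves faster than 0.45 m/s while no finger touches it) ((linear speed of tape_front above 0.45 m/s and contact force between the fingers and tape_front below 0.01 N) or (linear speed of tape_next above 0.45 m/s and contact force between the fingers and tape_next below 0.01 N) or (linear speed of tape_new above 0.45 m/s and contact force between the fingers and tape_new below 0.01 N)).
It fails at once if a bystander is disturbed (a blue roll moved more than 20 mm, any other loose thing more than 30 mm) (distance of any of blue_front, blue_next from where it was at the start of the episode above 0.02 m or distance of any of ink_pot, parcel_tape, squeegee, cutter, ink_knife from where it was at the start of the episode above 0.03 m).
It also fails if it takes over 72 s, if anything falls off the work surface, if the arm or the gripper's body presses on something with over 40 N, if the wrist force passes 120 N, or if a joint passes its speed limit or range.

## Robot

A 7-joint arm with a two-finger parallel gripper is mounted at the origin on the work surface. World frame = base frame: x ahead of the robot, y to its left, z up, the work surface at z = 0. Lengths are in m, angles in rad, forces in N, time in s.
With the tool pointing down it reaches from about 0.425 to 0.925 m from the base axis. Payload 6.8 kg.
Tool frame: the origin (TCP) lies at the very end of the fingers, on their centre line; the grasp point (between the pads) lies 19 mm behind it; z points along the fingers, y is the line along which they close (so a half turn about z gives the same grasp; the last joint's range is limited). The gripper opens to 85 mm and grips with 20 to 120 N. Pads are 22 mm wide; open, the fingers measure 114 mm over their backs; the gripper's body (76 mm by 85 mm) begins 54 mm behind the grasp point. The pads swing forward as they close: fully open they stand 13 mm farther back than shut.
Start: joints at [-1.425, 0.477, 0.022, 1.555, -0.011, 1.109, -0.083], TCP at [0.169, 0.653, 0.231] pointing down, gripper open.
Joint ranges: [-2.96, 2.96], [-0.34, 2.1], [-1.41, 1.46], [0.24, 2.44], [-1.37, 4.51], [0.17, 1.92], [-2.96, 2.96]. Speed limits (rad/s): [2.39, 2.39, 3.14, 3.14, 3.14, 3.14, 3.14].

## Interface

Orientations are given as a rotation vector (axis times angle).
In Python, from bench import r gives the robot as it stands.
- The arm moves only by the shell command python3 -m jog 'ROWS' [FORCE]. ROWS is JSON, a list of rows, each an object of numbers: "fingers": the finger opening in m, from 0 to 0.0854; "x", "y", "z": the shift along the tool's x, y, z in m; "rx", "ry", "rz": the turn, a rotation vector about the tool's x, y, z in degrees. In form: [{"fingers": .., "x": .., "y": .., "z": .., "rx": .., "ry": .., "rz": ..}, ...]. A call has 1 to 8 rows; each row shifts and turns the commanded pose from where the row before left it, along the tool's axes as they then stand; what a row does not reach is not made up. A row lasts 1/8 s, in which the tool goes at most 62.5 mm and 10.7 degrees, less where a joint would pass 70% of its speed; a pose out of reach is approached as far as the arm can. A call is refused whole if a number of a shift passes 0.0625 or a number of a turn 10.7, either way. A call with a gripper value outside its range is refused whole. The fingers move at their own pace and stop on an object; FORCE is the grip in N (left out, the last holds). Time passes only in rows, so rows that do not move let the fingers close. It gives the time, the measured TCP pose, the force, the opening and the grip force at its end, in the units of the state.
- r.get_obs(): the state, without advancing time (a new reading comes with each control period).
- r.grab_frame(name): name is "scene" or "top"; returns (picture, depth): 400x640x3 uint8, red, green, blue; 400x640 float32, m along the optical axis (not along the pixel's ray), 0 where there is no reading.
- r.get_calibration(name): a dict with "mtx" (3x3 intrinsics, pixels), "dist" ([k1, k2, p1, p2, k3] as OpenCV has them; the pictures are not rectified), "extrinsics" (4x4, takes a point from camera to world coordinates). Camera axes: x right, y down, z forward; pixel columns grow to the right and rows downward; lengths in m; the calibration is good to about 2 mm. A picture is of the moment at which its call begins. get_calibration takes no time and is no camera call.
- r.hand_in(): hands the job in; it is judged then, once.
Trained networks look in the newest picture that a camera, given by its name, has taken for a name from the list of things; names that differ only in an ending like _2 or _b are one class to them, and where a whole thing is asked for, a point or a joint stands for the part that bears it (a point fixed in the world has none). Each returns a list of dicts, best first, with "score" (0 to 1); they miss things now and then, are a little off and sometimes report something else, mostly with a low value. They report only what shows in the picture. A call takes as long as a camera call. They do not tell look-alikes from the thing itself.
- r.search_frame(target, camera): "xyz" ([x, y, z] in m, in world coordinates, good to about 4 mm: the middle of the surface that is visible of it).
- r.landmark_of(target, camera): "xyz" ([x, y, z] in m, in world coordinates, good to about 4 mm: a listed point, or the origin of a listed thing).
The state is a dict: "clock": time; "joints": joint angles; "qvel": joint speeds; "tau": joint torques, N m; "tcp_pos": TCP position; "orientation": TCP orientation; "contact_force": force on the tool from outside, world axes, zero at the start; "moment": the same for the moment, N m; "grip_width": finger opening in m; "gripper_force": force on a finger pad.
Only numpy, scipy, OpenCV 4.12 (cv2) and the standard library are available. Lean on these libraries where they do the work, as an engineer would, in place of code of your own. Each camera call takes 0.05 s, during which the arm holds its last target. There are 200 camera calls.

## Working session

There is one attempt and no reset: what is moved stays moved. The work goes in short steps, Python scripts to look and compute and a shell command to move; the robot and the scene stay as the last step left them, time stands still between calls to the robot, and variables do not carry over. Pictures are saved under pics/ and viewed, at most 10 in all, crops included, and the job is handed in when it is done.

```bash
mkdir -p pics; ls; cat > h.py <<'E'
import numpy as np, cv2
from bench import r
def snap(cam,fn=None):
    p,d=r.grab_frame(cam)
    if fn: cv2.imwrite('pics/'+fn,p[:,:,::-1])
    return p,d
def world(cam,d):
    c=r.get_calibration(cam);K=np.array(c['mtx']);D=np.array(c['dist'])
    h,w=d.shape
    g=np.stack(np.meshgrid(np.arange(w),np.arange(h)),-1).reshape(-1,1,2).astype(np.float32)
    u=cv2.undistortPoints(g,K,D).reshape(h,w,2)
    P=np.concatenate([u*d[...,None],d[...,None]],-1)
    T=np.array(c['extrinsics']);return P@T[:3,:3].T+T[:3,3]
E
python3 - <<'E'
from h import *
np.set_printoptions(precision=4,suppress=True)
o=r.get_obs();print({k:np.round(v,4) for k,v in o.items()})
for c in('scene','top'):
    p,d=snap(c,c+'0.png');np.save('d_'+c,d)
    print(c,np.array(r.get_calibration(c)['extrinsics']))
    for t in('tape_front_mid','lane_stop','stand_seat','stand_tip','tier_lip','blue_front','ink_pot','parcel_tape'):
        print(t,[(np.round(x['xyz'],3).tolist(),round(x['score'],2)) for x in r.landmark_of(t,c)])
E
```

```text
pics
{'clock': np.float64(0.0), 'joints': array([-1.4251,  0.4778,  0.0223,  1.5565, -0.0115,  1.1093, -0.0831]), 'qvel': array([ 0.0004,  0.0006,  0.0002, -0.0004, -0.001 , -0.0009, -0.0015]), 'tau': array([ -0.0002, -59.6436,   1.6074, -28.1198,   0.0124,   0.0091,
        -0.    ]), 'tcp_pos': array([0.1693, 0.6528, 0.2303]), 'orientation': array([-0.3976, -3.1162,  0.0029]), 'contact_force': array([-0.0467, -0.5381,  0.0203]), 'moment': array([ 0.0079, -0.0093, -0.0191]), 'gripper_force': np.float64(0.0), 'grip_width': np.float64(0.0854)}
scene [[ 0.8292  0.2917 -0.4768  0.9701]
 [ 0.5587 -0.4565  0.6924 -0.7756]
 [-0.0157 -0.8405 -0.5415  0.6826]
 [ 0.      0.      0.      1.    ]]
tape_front_mid [([0.319, 0.225, 0.02], 0.81), ([0.343, 0.098, 0.022], 0.64), ([0.488, 0.09, 0.072], 0.56)]
lane_stop [([0.49, 0.073, 0.032], 0.68)]
stand_seat [([0.494, -0.093, 0.019], 0.61)]
stand_tip [([0.498, -0.087, 0.09], 0.7)]
tier_lip [([0.496, 0.146, 0.105], 0.58), ([0.496, -0.094, 0.019], 0.46), ([0.496, -0.089, 0.093], 0.41)]
blue_front [([0.601, 0.092, 0.05], 0.68), ([0.496, -0.096, 0.019], 0.57), ([0.492, 0.069, 0.033], 0.28)]
ink_pot [([0.61, 0.149, 0.084], 0.58), ([0.66, -0.232, 0.004], 0.56), ([0.511, -0.386, 0.026], 0.35)]
parcel_tape [([0.768, -0.051, -0.0], 0.66), ([0.603, 0.092, 0.05], 0.43)]
top [[-0.0166 -0.9866  0.1621  0.3503]
 [-0.9998  0.0182  0.0082 -0.0937]
 [-0.011  -0.1619 -0.9867  1.2366]
 [ 0.      0.      0.      1.    ]]
tape_front_mid [([0.49, 0.089, 0.07], 0.79), ([0.321, 0.226, 0.022], 0.78), ([0.338, 0.096, 0.027], 0.5)]
lane_stop []
stand_seat [([0.509, -0.376, 0.026], 0.68), ([0.492, -0.089, 0.022], 0.66)]
stand_tip [([0.494, -0.094, 0.089], 0.95), ([0.692, -0.428, -0.003], 0.34)]
tier_lip [([0.55, 0.161, 0.232], 0.75)]
blue_front [([0.608, 0.089, 0.044], 0.9)]
ink_pot [([0.661, -0.233, -0.004], 0.67)]
parcel_tape [([0.767, -0.056, 0.001], 0.91)]
```

View pics/top0.png

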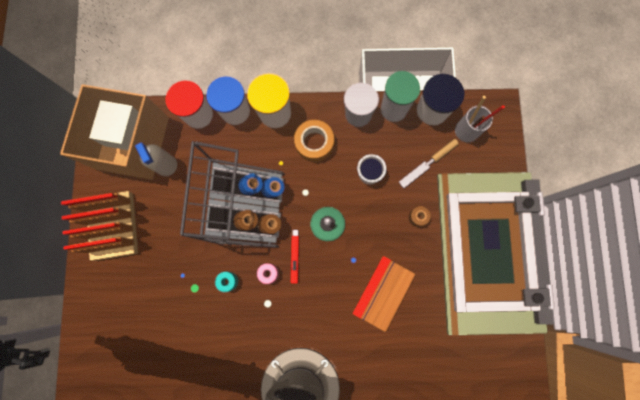

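View pics/scene0.png

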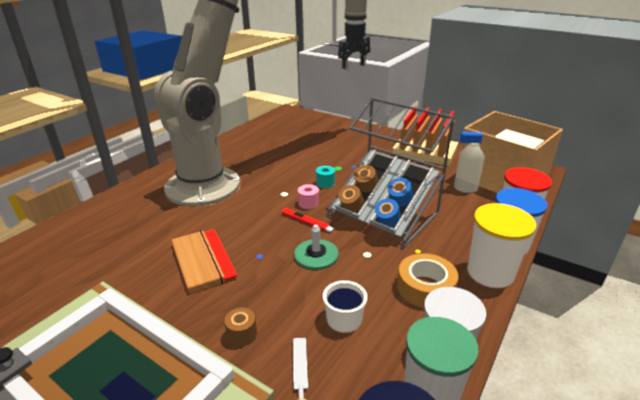

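Top view: brown rolls sit at (271,224) front and (246,220) next, in the lane nearer the robot. The stand is at (327,223) and the new roll is alone at (421,216). The pink (267,273) and turquoise (225,282) look-alikes stay put. The scene view agrees. Next I measure with plane and circle fits.

```bash
cat >> h.py <<'E'
def topface(P,c,n,rad=0.036,it=4,h=0.024,tol=0.004):
    """fit centre of a roll's top ring: c=approx roll centre, n=axis. returns centre(mid), radius, npts, plane resid"""
    n=n/np.linalg.norm(n);c=np.array(c,float)
    e1=np.cross(n,[0,0,1.]) if abs(n[2])<.99 else np.array([1.,0,0]);e1/=np.linalg.norm(e1);e2=np.cross(n,e1)
    Q=P.reshape(-1,3);Q=Q[np.linalg.norm(Q-c,axis=1)<.07]
    off=None
    for _ in range(it):
        w=(Q-c)@n; u=np.stack([(Q-c)@e1,(Q-c)@e2],1);rr=np.hypot(*u.T)
        s=(rr<rad)&(rr>.010)&(abs(w-h)<tol*(2 if _==0 else 1))
        if s.sum()<15: return c,0,s.sum(),0
        dz=np.median(w[s])-h
        (x,y),R=cv2.minEnclosingCircle(u[s].astype(np.float32))
        c=c+e1*x+e2*y+n*dz
    A=np.c_[u[s],np.ones(s.sum())];k=np.linalg.lstsq(A,w[s],rcond=None)[0]
    nn=n-k[0]*e1-k[1]*e2
    return c,R,int(s.sum()),nn/np.linalg.norm(nn)
E
python3 - <<'E'
from h import *
np.set_printoptions(precision=4,suppress=True)
a=np.deg2rad(28)
for cam in('top','scene'):
    P=world(cam,np.load(f'd_{cam}.npy'))
    print(cam)
    for yaw in (90,97):
        psi=np.deg2rad(yaw);n=np.array([-np.cos(psi)*np.sin(a),-np.sin(psi)*np.sin(a),np.cos(a)])
        up=np.array([np.cos(psi)*np.cos(a),np.sin(psi)*np.cos(a),np.sin(a)])
        f=topface(P,[.490,.089,.071],n);x=topface(P,f[0]+up*.07,n);b=topface(P,[.601,.083,.07],n);b2=topface(P,b[0]+up*.065,n)
        for k,v in zip(('front','next','blue','blue2'),(f,x,b,b2)): print(yaw,k,*v)
        d=x[0]-f[0];e=b[0]-f[0];print('yaw next',np.rad2deg(np.arctan2(d[1],d[0])),'len',np.linalg.norm(d),'slope',np.rad2deg(np.arcsin(d[2]/np.linalg.norm(d))),'blue',np.rad2deg(np.arctan2(e[1],e[0]))+90,np.linalg.norm(e))
    print('new',*topface(P,[.509,-.376,.024],np.array([0,0,1.])))
    Q=P.reshape(-1,3);s=(np.hypot(Q[:,0]-.495,Q[:,1]+.092)<.07)
    for lo,hi in((.083,.095),(.05,.08),(.01,.017),(.018,.024)):
        t=Q[s&(Q[:,2]>lo)&(Q[:,2]<hi)]
        if len(t)>2:
            (cx,cy),R=cv2.minEnclosingCircle(t[:,:2].astype(np.float32));print('stand',lo,len(t),cx,cy,R,t.mean(0),t[:,2].max())
E
```

```text
top
90 front [0.4909 0.0873 0.071 ] 0.030681924894452095 236 [-0.0316 -0.4686  0.8829]
90 next [0.4986 0.1512 0.1052] 0.03008175827562809 253 [-0.0357 -0.4557  0.8894]
90 blue [0.6039 0.0826 0.0734] 0.03553738072514534 226 [-0.0238 -0.4714  0.8816]
90 blue2 [0.6074 0.1387 0.1033] 0.030579399317502975 251 [-0.0413 -0.4765  0.8782]
yaw next 83.14943700331669 len 0.07292243854561466 slope 27.90907961207409 blue 87.6582366973038 0.11312946683964176
97 front [0.4905 0.0876 0.0715] 0.030680038034915924 220 [-0.0046 -0.4634  0.8861]
97 next [0.4974 0.1512 0.105 ] 0.030071796849370003 232 [-0.0124 -0.4573  0.8892]
97 blue [0.6026 0.0824 0.0736] 0.035539574921131134 214 [-0.0051 -0.4734  0.8808]
97 blue2 [0.6061 0.1387 0.1032] 0.03059305250644684 225 [-0.0123 -0.474   0.8805]
yaw next 83.80806611849563 len 0.07226047991896574 slope 27.590892195996393 blue 87.37547833420234 0.11223946143247258
new [ 0.5117 -0.3764  0.0234] 0.02994215302169323 220 [ 0.0059 -0.0044  1.    ]
stand 0.083 25 0.49648383259773254 -0.08934959024190903 0.009376916103065014 [ 0.496  -0.0909  0.0871] 0.091661886496478
st
[... 1125 characters left out ...]
-0.4714  0.8819]
yaw next 83.0788151431354 len 0.07332071182910885 slope 27.869026670621693 blue 88.12710397600773 0.11262752271397895
new [ 0.5116 -0.3801  0.0235] 0.03053811565041542 503 [0.0048 0.0276 0.9996]
stand 0.083 27 0.49705493450164795 -0.09330626577138901 0.006981161888688803 [ 0.4976 -0.0935  0.0875] 0.09120635276213673
stand 0.05 79 0.49795636534690857 -0.09430103003978729 0.009364046156406403 [ 0.4999 -0.0973  0.0653] 0.07979158196173974
stand 0.01 666 0.4965677857398987 -0.09272949397563934 0.05446571856737137 [ 0.502  -0.1001  0.0133] 0.016942078691221107
stand 0.018 140 0.4916156530380249 -0.0940478965640068 0.030255382880568504 [ 0.4993 -0.0959  0.0201] 0.02394259320616854
```

```bash
cat >> h.py <<'E'
from scipy.spatial.transform import Rotation as Ro
PSI=np.deg2rad(87);AL=np.deg2rad(28)
LX=np.array([np.cos(PSI)*np.cos(AL),np.sin(PSI)*np.cos(AL),np.sin(AL)])
LY=np.array([-np.sin(PSI),np.cos(PSI),0]);LZ=np.cross(LX,LY)
FRONT=np.array([.490,.0865,.0708])
LO=FRONT-.030*LX-.024*LZ
def lane(x,y,z): return LO+x*LX+y*LY+z*LZ
RL=np.c_[np.cross(-LY,-LZ),-LY,-LZ]      # tool square to lane, closing across it
def down(deg):                            # tool down, y axis at azimuth deg
    y=np.array([np.cos(np.deg2rad(deg)),np.sin(np.deg2rad(deg)),0]);z=np.array([0,0,-1.]);return np.c_[np.cross(y,z),y,z]
def pose():
    o=r.get_obs();return np.array(o['tcp_pos']),Ro.from_rotvec(o['orientation']).as_matrix()
def rows(p1,R1,n,start=None):
    """n equal steps to p1,R1: tool-frame shifts (mm) and turns (deg)"""
    p,R=start or pose();w=Ro.from_matrix(R.T@R1).as_rotvec()/n
    for i in range(n):
        s=R.T@(p1-p)/(n-i);print(np.round(s*1e3,1),np.round(np.rad2deg(w),2));p=p+R@s;R=R@Ro.from_rotvec(w).as_matrix()
    return p,R
E
python3 - <<'E'
from h import *
print(LO,lane(30,0,0)*0+RL[:,0],RL[:,1],RL[:,2])
p,R=pose()
s=rows(np.array([.19,.60,.40]),down(57),4)
print();s=rows(np.array([.45,.02,.33]),down(-3),12,s)
print();s=rows(lane(.03,0,.014+.12),RL,4,s)
E
```

```text
[0.48920339 0.07129975 0.03552511] [0.04620991 0.88173754 0.46947156] [ 0.99862953 -0.05233596 -0.        ] [ 0.02457024  0.46882817 -0.88294759]
[ -8.3 -11.6 -42.2] [ 0.   -0.    4.61]
[ -9.2 -10.9 -42.2] [ 0.   -0.    4.61]
[-10.1 -10.1 -42.2] [ 0.   -0.    4.61]
[-10.9  -9.3 -42.2] [ 0.   -0.    4.61]

[-44.5 -28.7   5.8] [0. 0. 5.]
[-46.8 -24.7   5.8] [0. 0. 5.]
[-48.8 -20.6   5.8] [0. 0. 5.]
[-50.4 -16.2   5.8] [0. 0. 5.]
[-51.6 -11.8   5.8] [0. 0. 5.]
[-52.5  -7.2   5.8] [0. 0. 5.]
[-52.9  -2.6   5.8] [0. 0. 5.]
[-52.9   2.    5.8] [0. 0. 5.]
[-52.6   6.6   5.8] [0. 0. 5.]
[-51.8  11.1   5.8] [0. 0. 5.]
[-50.6  15.6   5.8] [0. 0. 5.]
[-49.1  20.    5.8] [0. 0. 5.]

[ 4.2  9.1 40.5] [-0.  7.  0.]
[-0.8  9.1 40.7] [-0.  7.  0.]
[-5.7  9.1 40.3] [-0.  7.  0.]
[-10.6   9.1  39.3] [-0.  7.  0.]
```

```bash
python3 -m jog '[{"x":-0.008,"y":-0.012,"z":-0.042,"rz":4.6},{"x":-0.009,"y":-0.011,"z":-0.042,"rz":4.6},{"x":-0.010,"y":-0.010,"z":-0.042,"rz":4.6},{"x":-0.011,"y":-0.009,"z":-0.042,"rz":4.6},{"x":-0.0445,"y":-0.029,"rz":5},{"x":-0.047,"y":-0.025,"rz":5},{"x":-0.049,"y":-0.021,"rz":5},{"x":-0.050,"y":-0.016,"rz":5}]' 40
python3 -m jog '[{"x":-0.0515,"y":-0.012,"rz":5},{"x":-0.0525,"y":-0.007,"rz":5},{"x":-0.053,"y":-0.0025,"rz":5},{"x":-0.053,"y":0.002,"rz":5},{"x":-0.0525,"y":0.0065,"rz":5},{"x":-0.052,"y":0.011,"rz":5},{"x":-0.0505,"y":0.0155,"rz":5},{"x":-0.049,"y":0.020,"rz":5}]'
python3 - <<'E'
from h import *
print(r.get_obs()['joints'])
rows(lane(.03,0,.014+.12),RL,5)
E
```

```text
[-1.42509991  0.47693237  0.02238347  1.55539846 -0.01149425  1.10929893
 -0.08312651]
[ -92.6 -103.8   12.7] [-3.83  4.69 15.36]
[-117.3  -75.8   -2. ] [-3.83  4.69 15.36]
[-132.3  -41.5  -16.2] [-3.83  4.69 15.36]
[-136.6   -3.7  -28.8] [-3.83  4.69 15.36]
[-129.6   34.5  -38.8] [-3.83  4.69 15.36]validation failed for argument at $[0]...
validation failed for argument at $[0]...
```

```bash
python3 -m jog '[{"fingers":0.0854,"x":-0.008,"y":-0.012,"z":-0.042,"rx":0,"ry":0,"rz":4.6},{"fingers":0.0854,"x":-0.009,"y":-0.011,"z":-0.042,"rx":0,"ry":0,"rz":4.6},{"fingers":0.0854,"x":-0.010,"y":-0.010,"z":-0.042,"rx":0,"ry":0,"rz":4.6},{"fingers":0.0854,"x":-0.011,"y":-0.009,"z":-0.042,"rx":0,"ry":0,"rz":4.6},{"fingers":0.0854,"x":-0.0445,"y":-0.029,"z":0,"rx":0,"ry":0,"rz":5},{"fingers":0.0854,"x":-0.047,"y":-0.025,"z":0,"rx":0,"ry":0,"rz":5},{"fingers":0.0854,"x":-0.049,"y":-0.021,"z":0,"rx":0,"ry":0,"rz":5},{"fingers":0.0854,"x":-0.050,"y":-0.016,"z":0,"rx":0,"ry":0,"rz":5}]' 40
```

```text
clock: 1.9
tcp_pos: [0.2767, 0.4046, 0.3995]
orientation: [-1.405, -2.81, -0.001]
contact_force: [1.2, 0.3, 0.7]
grip_width: 0.0853
gripper_force: 0.0
```

```bash
python3 -m jog '[{"fingers":0.0854,"x":-0.0515,"y":-0.012,"z":0,"rx":0,"ry":0,"rz":5},{"fingers":0.0854,"x":-0.0525,"y":-0.007,"z":0,"rx":0,"ry":0,"rz":5},{"fingers":0.0854,"x":-0.053,"y":-0.0025,"z":0,"rx":0,"ry":0,"rz":5},{"fingers":0.0854,"x":-0.053,"y":0.002,"z":0,"rx":0,"ry":0,"rz":5},{"fingers":0.0854,"x":-0.0525,"y":0.0065,"z":0,"rx":0,"ry":0,"rz":5},{"fingers":0.0854,"x":-0.052,"y":0.011,"z":0,"rx":0,"ry":0,"rz":5},{"fingers":0.0854,"x":-0.0505,"y":0.0155,"z":0,"rx":0,"ry":0,"rz":5},{"fingers":0.0854,"x":-0.049,"y":0.020,"z":0,"rx":0,"ry":0,"rz":5}]'
python3 - <<'E'
from h import *
print(r.get_obs()['joints'])
rows(lane(.03,0,.014+.12),RL,7)
E
```

```text
clock: 2.9
tcp_pos: [0.4501, 0.018, 0.3996]
orientation: [-2.281, -2.16, -0.002]
contact_force: [1.5, -1.0, -0.8]
grip_width: 0.0854
gripper_force: 0.0
[-0.90516946 -0.09249843  0.68656211  1.85189259  0.05901322  1.36054561
 -0.28703975]
[ 2.7  5.2 33.1] [ 0.01  3.99 -0.01]
[ 0.3  5.2 33.2] [ 0.01  3.99 -0.01]
[-2.   5.2 33.2] [ 0.01  3.99 -0.01]
[-4.3  5.2 32.9] [ 0.01  3.99 -0.01]
[-6.6  5.2 32.6] [ 0.01  3.99 -0.01]
[-8.8  5.2 32. ] [ 0.01  3.99 -0.01]
[-11.    5.2  31.3] [ 0.01  3.99 -0.01]
```

```bash
python3 -m jog '[{"fingers":0.0854,"x":0.0027,"y":0.0052,"z":0.033,"rx":0,"ry":4,"rz":0},{"fingers":0.0854,"x":0.0003,"y":0.0052,"z":0.033,"rx":0,"ry":4,"rz":0},{"fingers":0.0854,"x":-0.002,"y":0.0052,"z":0.033,"rx":0,"ry":4,"rz":0},{"fingers":0.0854,"x":-0.0043,"y":0.0052,"z":0.033,"rx":0,"ry":4,"rz":0},{"fingers":0.0854,"x":-0.0066,"y":0.0052,"z":0.0325,"rx":0,"ry":4,"rz":0},{"fingers":0.0854,"x":-0.0088,"y":0.0052,"z":0.032,"rx":0,"ry":4,"rz":0},{"fingers":0.0854,"x":-0.011,"y":0.0052,"z":0.031,"rx":0,"ry":4,"rz":0},{"fingers":0.0854,"x":0,"y":0,"z":0,"rx":0,"ry":0,"rz":0}]'
python3 - <<'E'
from h import *
print(r.get_obs()['joints'])
rows(lane(.03,0,.014),RL,4)
p,d=snap('top','top1.png');p,d=snap('scene','scene1.png')
E
```

```text
clock: 3.9
tcp_pos: [0.4855, 0.0351, 0.1661]
orientation: [-2.006, -1.897, -0.492]
contact_force: [0.0, -0.2, 1.3]
grip_width: 0.0855
gripper_force: 0.0
[-0.49300603  0.39748532  0.75480767  2.11554671 -0.8908562   1.05954042
  0.7664867 ]
[ 0.3  0.6 29.6] [-0.06  0.03 -0.06]
[ 0.3  0.5 29.6] [-0.06  0.03 -0.06]
[ 0.2  0.5 29.6] [-0.06  0.03 -0.06]
[ 0.2  0.5 29.6] [-0.06  0.03 -0.06]
```

View pics/scene1.png

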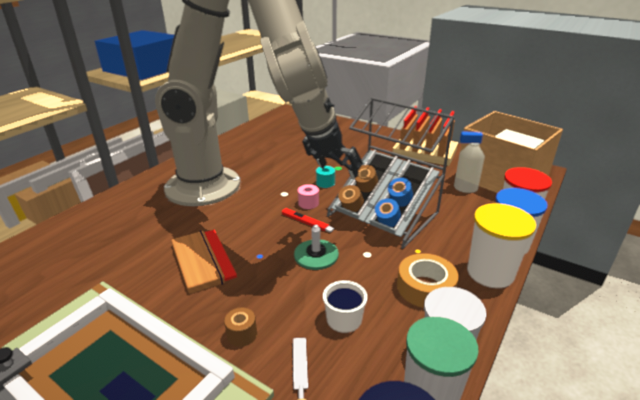

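The gripper hovers above and in front of the brown front roll (roll at about (349,194)), with the fingers square to the lane. I'll descend and close.

```bash
python3 -m jog '[{"fingers":0.0854,"x":0.0003,"y":0.0005,"z":0.030,"rx":0,"ry":0,"rz":0},{"fingers":0.0854,"x":0.0003,"y":0.0005,"z":0.030,"rx":0,"ry":0,"rz":0},{"fingers":0.0854,"x":0.0002,"y":0.0005,"z":0.030,"rx":0,"ry":0,"rz":0},{"fingers":0.0854,"x":0.0002,"y":0.0005,"z":0.028,"rx":0,"ry":0,"rz":0},{"fingers":0.0854,"x":0,"y":0,"z":0,"rx":0,"ry":0,"rz":0}]'
python3 -m jog '[{"fingers":0.07,"x":0,"y":0,"z":0,"rx":0,"ry":0,"rz":0},{"fingers":0.065,"x":0,"y":0,"z":0,"rx":0,"ry":0,"rz":0},{"fingers":0.064,"x":0,"y":0,"z":0,"rx":0,"ry":0,"rz":0},{"fingers":0.064,"x":0,"y":0,"z":0,"rx":0,"ry":0,"rz":0}]' 25
python3 -m jog '[{"fingers":0.05,"x":0,"y":0,"z":0,"rx":0,"ry":0,"rz":0},{"fingers":0.05,"x":0,"y":0,"z":0,"rx":0,"ry":0,"rz":0},{"fingers":0.05,"x":0,"y":0,"z":0,"rx":0,"ry":0,"rz":0},{"fingers":0.05,"x":0,"y":0,"z":0,"rx":0,"ry":0,"rz":0}]' 30
```

```text
clock: 4.62
tcp_pos: [0.4918, 0.0945, 0.0655]
orientation: [-1.998, -1.906, -0.499]
contact_force: [0.3, -1.1, 0.1]
grip_width: 0.0853
gripper_force: 0.0
clock: 5.12
tcp_pos: [0.4922, 0.0922, 0.065]
orientation: [-2.003, -1.902, -0.5]
contact_force: [1.0, 0.3, -0.2]
grip_width: 0.0642
gripper_force: 0.0
clock: 5.62
tcp_pos: [0.492, 0.092, 0.0652]
orientation: [-2.003, -1.902, -0.5]
contact_force: [-2.4, -1.6, 6.7]
grip_width: 0.0595
gripper_force: 31.4
```

```bash
python3 -m jog '[{"fingers":0.05,"x":0,"y":0,"z":-0.015,"rx":0,"ry":0,"rz":0},{"fingers":0.05,"x":0,"y":0,"z":-0.03,"rx":0,"ry":0,"rz":0},{"fingers":0.05,"x":0,"y":0,"z":-0.03,"rx":0,"ry":0,"rz":0},{"fingers":0.05,"x":0,"y":0,"z":-0.03,"rx":0,"ry":0,"rz":0},{"fingers":0.05,"x":0,"y":0,"z":0,"rx":0,"ry":0,"rz":0}]'
python3 - <<'E'
from h import *
d=np.array([.492,.092,.0652])-LO;print('tcp at grasp in lane',d@LX,d@LY,d@LZ)
rows(np.array([.4967,-.092,.165]),down(-3),7)
E
```

```text
clock: 6.25
tcp_pos: [0.4907, 0.0414, 0.1594]
orientation: [-2.006, -1.903, -0.504]
contact_force: [0.5, 0.7, -1.6]
grip_width: 0.0595
gripper_force: 32.7
tcp at grasp in lane 0.03231293555284997 -0.0017094113101729532 0.01642779806786589
[-16.4   1.9  -9.6] [ 0.04 -4.   -0.01]
[-17.    1.9  -8.4] [ 0.04 -4.   -0.01]
[-17.6   1.9  -7.2] [ 0.04 -4.   -0.01]
[-18.    1.9  -6. ] [ 0.04 -4.   -0.01]
[-18.4   1.9  -4.7] [ 0.04 -4.   -0.01]
[-18.7   1.9  -3.4] [ 0.04 -4.   -0.01]
[-18.9   1.9  -2.1] [ 0.04 -4.   -0.01]
```

```bash
python3 -m jog '[{"fingers":0.05,"x":-0.0164,"y":0.0019,"z":-0.0096,"rx":0,"ry":-4,"rz":0},{"fingers":0.05,"x":-0.017,"y":0.0019,"z":-0.0084,"rx":0,"ry":-4,"rz":0},{"fingers":0.05,"x":-0.0176,"y":0.0019,"z":-0.0072,"rx":0,"ry":-4,"rz":0},{"fingers":0.05,"x":-0.018,"y":0.0019,"z":-0.006,"rx":0,"ry":-4,"rz":0},{"fingers":0.05,"x":-0.0184,"y":0.0019,"z":-0.0047,"rx":0,"ry":-4,"rz":0},{"fingers":0.05,"x":-0.0187,"y":0.0019,"z":-0.0034,"rx":0,"ry":-4,"rz":0},{"fingers":0.05,"x":-0.0165,"y":0.0019,"z":-0.0021,"rx":0,"ry":-4,"rz":0},{"fingers":0.05,"x":0,"y":0,"z":0,"rx":0,"ry":0,"rz":0}]'
python3 - <<'E'
from h import *
np.set_printoptions(precision=4,suppress=True)
p,R=pose();print(p,R[:,2])
for cam in('scene','top'):
    pic,d=snap(cam,cam+'2.png');P=world(cam,d)
    np.save('d2_'+cam,d)
    print(cam,*topface(P,p+[0,-.0023,.0076],np.array([0,0,1.])))
    Q=P.reshape(-1,3);c=np.array([.497,-.092]);s=(np.hypot(*(Q[:,:2]-c).T)<.055)
    for lo,hi in((.140,.155),(.155,.17),(.17,.178),(.178,.184),(.05,.082),(.083,.095),(.008,.017)):
        t=Q[s&(Q[:,2]>lo)&(Q[:,2]<hi)]
        if len(t)>2:
            print(lo,len(t),*cv2.minEnclosingCircle(t[:,:2].astype(np.float32)),t.min(0),t.max(0))
s=cv2.imread('pics/scene2.png')[100:300,220:420];cv2.imwrite('pics/c2.png',cv2.resize(s,None,fx=3,fy=3))
E
```

```text
clock: 7.25
tcp_pos: [0.4956, -0.087, 0.1622]
orientation: [-2.276, -2.164, 0.002]
contact_force: [-0.3, -0.1, -0.9]
grip_width: 0.0596
gripper_force: 32.7
[ 0.4956 -0.087   0.1622] [-0.0013 -0.0001 -1.    ]
scene [ 0.4968 -0.0921  0.1693] 0.03587651997804642 271 [ 0.0097 -0.0129  0.9999]
0.14 83 (0.50006502866745, -0.0958157554268837) 0.02867882326245308 [ 0.4759 -0.1208  0.1455] [ 0.5265 -0.0779  0.155 ]
0.155 139 (0.505135178565979, -0.09921147674322128) 0.0306892991065979 [ 0.478  -0.1205  0.1551] [ 0.5323 -0.0806  0.1699]
0.17 89 (0.49685394763946533, -0.09153637290000916) 0.04228965565562248 [ 0.4547 -0.121   0.1701] [ 0.539  -0.0812  0.178 ]
0.178 92 (0.4955483675003052, -0.09040500223636627) 0.04424344003200531 [ 0.4514 -0.1215  0.178 ] [ 0.5395 -0.075   0.1839]
0.05 90 (0.4967595040798187, -0.09402928501367569) 0.009965452365577221 [ 0.4869 -0.1035  0.0501] [ 0.5062 -0.0856  0.0819]
0.083 28 (0.4960487186908722, -0.0938546359539032) 0.009148157201707363 [ 0.49   -0.1025  0.0831] [ 0.5035 -0.0852  0.0907]
0.008 737 (0.4969833493232727, -0.09205185621976852) 0.054903093725442886 [ 0.4426 -0.1462  0.008 ] [ 0.5516 -0.0374  0.017 ]
top [ 0.4956 -0.0893  0.1698] 0 0 0
0.008 203 (0.48351147770881653, -0.10762614011764526) 0.04781866818666458 [ 0.4425 -0.1431  0.008 ] [ 0.5212 -0.0753  0.0169]
```

View pics/c2.png

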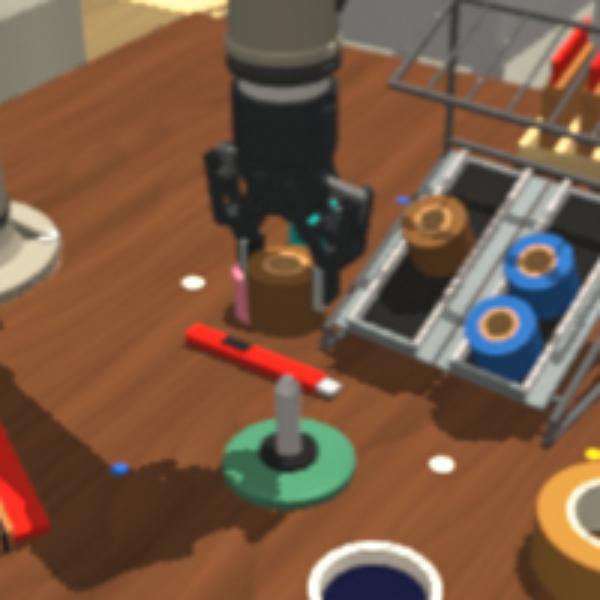

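The held roll hangs upright above the spindle: roll at about (285,290) and spindle tip at (288,380) in the crop. I'll fit the roll's side and the spindle from the same camera.

```bash
python3 - <<'E'
from h import *
from scipy.optimize import least_squares
P=world('scene',np.load('d2_scene.npy'));pic=cv2.imread('pics/scene2.png').astype(int)
b,g,rd=pic[...,0],pic[...,1],pic[...,2]
br=(rd>b*1.5)&(rd>50)
def fit(m,R0,c0):
    q=P[m][:,:2];return least_squares(lambda c:np.hypot(*(q-c).T)-R0,c0,loss='soft_l1',f_scale=.001).x,len(q)
near=np.hypot(P[...,0]-.497,P[...,1]+.091)<.045
print('roll',fit(br&near&(P[...,2]>.147)&(P[...,2]<.185)&(np.hypot(P[...,0]-.497,P[...,1]+.091)>.024),.030,[.497,-.09]))
print('spin',fit(near&(P[...,2]>.04)&(P[...,2]<.077)&(np.hypot(P[...,0]-.497,P[...,1]+.092)<.02),.010,[.497,-.092]))
q=P[br&near&(P[...,2]>.14)&(P[...,2]<.2)];print(np.percentile(q[:,2],[1,50,99]))
print(pose()[0])
E
```

```text
roll (array([ 0.49553477, -0.08923673]), 342)
spin (array([ 0.49591717, -0.09063482]), 102)
[0.14635368 0.18268562 0.19539784]
[ 0.49549143 -0.0869727   0.16238204]
```

```bash
python3 -m jog '[{"fingers":0.05,"x":-0.0017,"y":0.0006,"z":0.02,"rx":0,"ry":0,"rz":0},{"fingers":0.05,"x":0,"y":0,"z":0.025,"rx":0,"ry":0,"rz":0},{"fingers":0.05,"x":0,"y":0,"z":0,"rx":0,"ry":0,"rz":0},{"fingers":0.05,"x":0,"y":0,"z":0,"rx":0,"ry":0,"rz":0}]'
python3 - <<'E'
from h import *
from scipy.optimize import least_squares
print(pose())
P=world('scene',snap('scene','s3.png')[1]);pic=cv2.imread('pics/s3.png').astype(int)
b,g,rd=pic[...,0],pic[...,1],pic[...,2]
br=(rd>b*1.5)&(rd>50)
rr=np.hypot(P[...,0]-.497,P[...,1]+.091);near=rr<.045;z=P[...,2]
def fit(m,R0,c0):
    q=P[m][:,:2];return least_squares(lambda c:np.hypot(*(q-c).T)-R0,c0,loss='soft_l1',f_scale=.001).x,len(q)
print('roll',fit(br&near&(z>.105)&(z<.135)&(rr>.024),.030,[.497,-.09]))
print('spin',fit((z>.035)&(z<.077)&(rr<.02),.010,[.497,-.092]))
s=cv2.imread('pics/s3.png')[170:290,260:380];cv2.imwrite('pics/c3.png',cv2.resize(s,None,fx=5,fy=5))
E
```

```text
clock: 7.85
tcp_pos: [0.4967, -0.0897, 0.1185]
orientation: [2.278, 2.163, 0.001]
contact_force: [-0.1, 0.5, -0.8]
grip_width: 0.0596
gripper_force: 32.8
(array([ 0.49665054, -0.0897122 ,  0.11846693]), array([[ 5.19625495e-02,  9.98648905e-01,  5.08523106e-04],
       [ 9.98648912e-01, -5.19627883e-02,  4.68146442e-04],
       [ 4.93938210e-04,  4.83509964e-04, -9.99999761e-01]]))
roll (array([ 0.49682381, -0.09229157]), 248)
spin (array([ 0.49565986, -0.09076531]), 118)
```

View pics/c3.png

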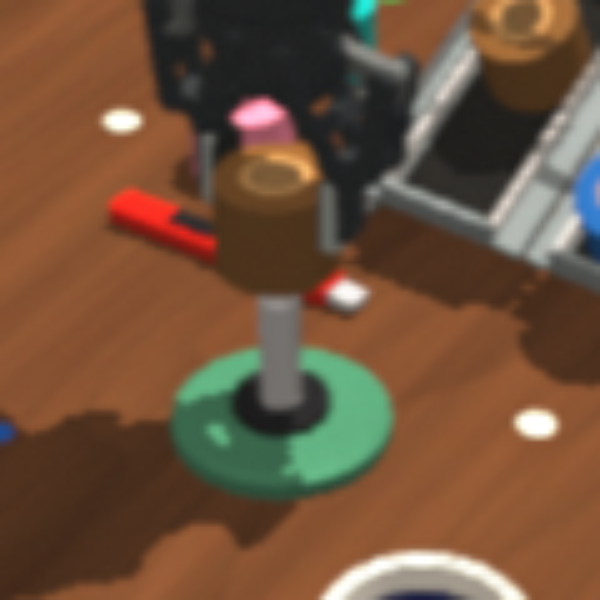

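```bash
python3 -m jog '[{"fingers":0.05,"x":0.0008,"y":-0.0005,"z":0.01,"rx":0,"ry":0,"rz":0},{"fingers":0.05,"x":0,"y":0,"z":0.01,"rx":0,"ry":0,"rz":0},{"fingers":0.05,"x":0,"y":0,"z":0.01,"rx":0,"ry":0,"rz":0},{"fingers":0.05,"x":0,"y":0,"z":0,"rx":0,"ry":0,"rz":0},{"fingers":0.05,"x":0,"y":0,"z":0,"rx":0,"ry":0,"rz":0}]'
```

```text
clock: 8.52
tcp_pos: [0.496, -0.0889, 0.0879]
orientation: [2.278, 2.163, -0.0]
contact_force: [0.0, -0.7, -1.2]
grip_width: 0.0595
gripper_force: 32.8
```

```bash
python3 -m jog '[{"fingers":0.05,"x":0,"y":0,"z":0.01,"rx":0,"ry":0,"rz":0},{"fingers":0.05,"x":0,"y":0,"z":0.01,"rx":0,"ry":0,"rz":0},{"fingers":0.05,"x":0,"y":0,"z":0,"rx":0,"ry":0,"rz":0},{"fingers":0.05,"x":0,"y":0,"z":0,"rx":0,"ry":0,"rz":0}]'
```

```text
clock: 9.02
tcp_pos: [0.496, -0.0888, 0.0678]
orientation: [-2.278, -2.163, 0.0]
contact_force: [-0.0, 0.1, -1.7]
grip_width: 0.0594
gripper_force: 32.8
```

```bash
python3 -m jog '[{"fingers":0.05,"x":0,"y":0,"z":0.012,"rx":0,"ry":0,"rz":0},{"fingers":0.05,"x":0,"y":0,"z":0.012,"rx":0,"ry":0,"rz":0},{"fingers":0.05,"x":0,"y":0,"z":0.003,"rx":0,"ry":0,"rz":0},{"fingers":0.05,"x":0,"y":0,"z":0.0015,"rx":0,"ry":0,"rz":0},{"fingers":0.05,"x":0,"y":0,"z":0,"rx":0,"ry":0,"rz":0}]'
python3 -m jog '[{"fingers":0.05,"x":0,"y":0,"z":0.001,"rx":0,"ry":0,"rz":0},{"fingers":0.05,"x":0,"y":0,"z":0.001,"rx":0,"ry":0,"rz":0},{"fingers":0.05,"x":0,"y":0,"z":0,"rx":0,"ry":0,"rz":0}]'
```

```text
clock: 9.65
tcp_pos: [0.4961, -0.0888, 0.0394]
orientation: [2.278, 2.163, 0.0]
contact_force: [0.1, -0.6, -1.3]
grip_width: 0.0595
gripper_force: 32.9
clock: 10.02
tcp_pos: [0.496, -0.0886, 0.0374]
orientation: [-2.278, -2.164, -0.0]
contact_force: [-0.0, -0.7, -1.0]
grip_width: 0.059
gripper_force: 32.9
```

```bash
python3 -m jog '[{"fingers":0.05,"x":0,"y":0,"z":0.001,"rx":0,"ry":0,"rz":0},{"fingers":0.05,"x":0,"y":0,"z":0,"rx":0,"ry":0,"rz":0}]'; python3 -m jog '[{"fingers":0.05,"x":0,"y":0,"z":0.001,"rx":0,"ry":0,"rz":0},{"fingers":0.05,"x":0,"y":0,"z":0,"rx":0,"ry":0,"rz":0}]'; python3 -m jog '[{"fingers":0.05,"x":0,"y":0,"z":0.001,"rx":0,"ry":0,"rz":0},{"fingers":0.05,"x":0,"y":0,"z":0,"rx":0,"ry":0,"rz":0}]'
```

```text
clock: 10.28
tcp_pos: [0.4961, -0.0887, 0.0368]
orientation: [-2.278, -2.163, -0.001]
contact_force: [-1.6, -0.0, 4.4]
grip_width: 0.0598
gripper_force: 33.2
clock: 10.52
tcp_pos: [0.4962, -0.0887, 0.0366]
orientation: [-2.278, -2.163, -0.002]
contact_force: [-3.8, 1.0, 18.4]
grip_width: 0.0594
gripper_force: 34.1
clock: 10.78
tcp_pos: [0.4965, -0.0888, 0.0361]
orientation: [-2.277, -2.163, -0.004]
contact_force: [-4.8, 2.2, 25.8]
grip_width: 0.0596
gripper_force: 34.4
```

```bash
python3 -m jog '[{"fingers":0.05,"x":0,"y":0,"z":-0.001,"rx":0,"ry":0,"rz":0},{"fingers":0.064,"x":0,"y":0,"z":0,"rx":0,"ry":0,"rz":0},{"fingers":0.0854,"x":0,"y":0,"z":0,"rx":0,"ry":0,"rz":0},{"fingers":0.0854,"x":0,"y":0,"z":0,"rx":0,"ry":0,"rz":0},{"fingers":0.0854,"x":0,"y":0,"z":-0.03,"rx":0,"ry":0,"rz":0},{"fingers":0.0854,"x":0,"y":0,"z":-0.04,"rx":0,"ry":0,"rz":0},{"fingers":0.0854,"x":0,"y":0,"z":-0.04,"rx":0,"ry":0,"rz":0},{"fingers":0.0854,"x":0,"y":0,"z":-0.03,"rx":0,"ry":0,"rz":0}]'
python3 - <<'E'
from h import *
np.set_printoptions(precision=4,suppress=True)
NEXT=np.array([.498,.1505,.1045])
for cam in ('scene','top'):
    P=world(cam,snap(cam,cam+'4.png')[1])
    print(cam,'seated',*topface(P,[.4965,-.0915,.044],np.array([0,0,1.])),'next',*topface(P,NEXT,LZ))
d=NEXT-LO;print('next in lane',d@LX,d@LY,d@LZ)
s=rows(np.array([.47,-.03,.20]),down(-3),2)
print();s=rows(lane(d@LX+.002,0,.016+.11),RL,6,s)
E
```

```text
clock: 11.78
tcp_pos: [0.4961, -0.0888, 0.1767]
orientation: [2.278, 2.163, 0.001]
contact_force: [-0.3, -0.1, -0.3]
grip_width: 0.0853
gripper_force: 0.0
scene seated [ 0.496  -0.0921  0.0435] 0.03197300434112549 240 [ 0.0024 -0.0048  1.    ] next [0.5002 0.1502 0.1045] 0.03135078400373459 267 [-0.0228 -0.4665  0.8843]
top seated [ 0.4818 -0.1115  0.043 ] 0 3 0 next [0.4993 0.1512 0.1054] 0.0303635410964489 255 [-0.0356 -0.4643  0.885 ]
next in lane 0.10262207372620234 -0.00463953507848818 0.023553769161183565
[ 28.8 -15.3 -11.1] [ 0.14 -0.02  0.03]
[ 28.8 -15.4 -11.1] [ 0.14 -0.02  0.03]

[22.6  2.3  0.7] [-0.    4.67  0.  ]
[22.4  2.3  2.5] [-0.    4.67  0.  ]
[22.2  2.3  4.3] [-0.    4.67  0.  ]
[21.7  2.3  6.1] [-0.    4.67  0.  ]
[21.2  2.3  7.9] [-0.    4.67  0.  ]
[20.4  2.3  9.6] [-0.    4.67  0.  ]
```

```bash
python3 - <<'E'
from h import *
np.set_printoptions(precision=1,suppress=True,linewidth=200)
for cam in ('top','scene'):
    P=world(cam,snap(cam,cam+'5.png')[1]);Q=(P.reshape(-1,3)-LO)@np.c_[LX,LY,LZ]*1e3
    for x0,x1 in((5,35),(35,65),(140,170)):
        s=(Q[:,0]>x0)&(Q[:,0]<x1)&(Q[:,2]>-30)&(Q[:,2]<40)
        b=np.arange(-60,61,3);print(cam,x0);print(np.array([[ (k+1.5),np.median(Q[s&(Q[:,1]>=k)&(Q[:,1]<k+3),2]) if (s&(Q[:,1]>=k)&(Q[:,1]<k+3)).any() else 99] for k in b[:-1]]).T)
    s=(abs(Q[:,1])<20)&(abs(Q[:,2]-5)<30)
    print('stop',[[k,round(float(np.median(Q[s&(Q[:,0]>=k)&(Q[:,0]<k+2),2])),1)] for k in range(-14,10,2) if (s&(Q[:,0]>=k)&(Q[:,0]<k+2)).any()])
E
```

```text
top 5
[[-58.5 -55.5 -52.5 -49.5 -46.5 -43.5 -40.5 -37.5 -34.5 -31.5 -28.5 -25.5 -22.5 -19.5 -16.5 -13.5 -10.5  -7.5  -4.5  -1.5   1.5   4.5   7.5  10.5  13.5  16.5  19.5  22.5  25.5  28.5  31.5  34.5
   37.5  40.5  43.5  46.5  49.5  52.5  55.5  58.5]
 [ -4.1  -0.3   0.1   0.5   0.6  -0.4   0.7  10.1   1.3  -0.4   0.9   0.6   0.6   0.1   1.8   0.8  -0.7   0.9   1.4   1.   -0.1   0.6   0.4   0.5  -0.9   0.   -1.8   0.9  99.   99.   99.   99.
   99.   99.   99.   99.   99.   99.   99.   99. ]]
top 35
[[-58.5 -55.5 -52.5 -49.5 -46.5 -43.5 -40.5 -37.5 -34.5 -31.5 -28.5 -25.5 -22.5 -19.5 -16.5 -13.5 -10.5  -7.5  -4.5  -1.5   1.5   4.5   7.5  10.5  13.5  16.5  19.5  22.5  25.5  28.5  31.5  34.5
   37.5  40.5  43.5  46.5  49.5  52.5  55.5  58.5]
 [ -0.3   0.9   1.3   2.    1.7   1.3  11.    8.    0.8   0.9  -1.3   1.    0.7   0.8   0.9   1.4   0.5  -0.2   1.2   1.5   0.4  -0.8  -0.6  -0.9  -0.   -0.9   2.3   0.   -1.5  -0.2   9.1   0.7
   -1.6  -2.1   1.1  -1.9  -3.7  99.   -8.5  -8.7]]
top 140
[[-58.5 -55.5 -52.5 -49.5 -46.5 -43.5 -40.5 -37.5 -34.5 -31.5 -28.5 -25.5 -22.5 -19.5 -16.5 -13.5 
[... 1300 characters left out ...]
 0.3   0.4  -0.6   0.6  -0.8   1.3  -1.4  -1.3  -0.5  -0.9  -0.    3.3   5.1
   99.    0.9  -1.1  -1.5  -1.5  -3.8  -7.7  -9.2]]
scene 140
[[-58.5 -55.5 -52.5 -49.5 -46.5 -43.5 -40.5 -37.5 -34.5 -31.5 -28.5 -25.5 -22.5 -19.5 -16.5 -13.5 -10.5  -7.5  -4.5  -1.5   1.5   4.5   7.5  10.5  13.5  16.5  19.5  22.5  25.5  28.5  31.5  34.5
   37.5  40.5  43.5  46.5  49.5  52.5  55.5  58.5]
 [ -2.    0.2   0.7   0.6   0.5   4.2   6.6   8.6   1.2   0.1   0.5   0.7  -0.4   1.4  -0.8  -0.1   0.8   0.4   0.9   0.7   1.9   1.1  -0.5   0.9  -0.2   0.6   0.2   1.1   6.9   7.    8.6  99.
   -0.5  -1.5   0.3  -2.9  -3.   -6.9  -8.5  -8.9]]
stop [[-8, 6.6], [-6, 7.5], [-4, 15.0], [-2, 17.3], [6, 1.4], [8, 0.2]]
```

```bash
python3 - <<'E'
s=open('h.py').read()
s=s.replace("PSI=np.deg2rad(87)","PSI=np.deg2rad(85.2)").replace("LO=FRONT-.030*LX-.024*LZ","LO=np.array([.4892,.0713,.0355])+[.0014,0,0]")
open('h.py','w').write(s)
E
python3 - <<'E'
from h import *
NEXT=np.array([.499,.1507,.1047])
d=NEXT-LO;print('next in lane',d@LX,d@LY,d@LZ); f=FRONT-LO;print(f@LX,f@LY,f@LZ)
s=rows(np.array([.47,-.03,.20]),down(-5),2)
print();s=rows(lane(d@LX+.001,-.001,.016+.11),RL,6,s);print(s[0])
E
```

```text
next in lane 0.10296821773490064 -0.0017265192571099548 0.023624674976662114
0.029901751041041383 0.0018697989342009414 0.024080679737607944
[ 28.4 -14.5 -12.4] [ 0.01 -0.02  1.05]
[ 28.2 -15.  -12.4] [ 0.01 -0.02  1.05]

[22.6  2.1  0.7] [ 0.01  4.67 -0.03]
[22.4  2.1  2.6] [ 0.01  4.67 -0.03]
[22.1  2.1  4.4] [ 0.01  4.67 -0.03]
[21.7  2.1  6.2] [ 0.01  4.67 -0.03]
[21.1  2.1  7.9] [ 0.01  4.67 -0.03]
[20.4  2.2  9.6] [ 0.01  4.67 -0.03]
[0.49432816 0.1037469  0.19556152]
```

```bash
python3 -m jog '[{"fingers":0.0854,"x":0.0284,"y":-0.0145,"z":-0.0124,"rx":0,"ry":0,"rz":1},{"fingers":0.0854,"x":0.0282,"y":-0.015,"z":-0.0124,"rx":0,"ry":0,"rz":1},{"fingers":0.0854,"x":0.0226,"y":0.0021,"z":0.0007,"rx":0,"ry":4.67,"rz":0},{"fingers":0.0854,"x":0.0224,"y":0.0021,"z":0.0026,"rx":0,"ry":4.67,"rz":0},{"fingers":0.0854,"x":0.0221,"y":0.0021,"z":0.0044,"rx":0,"ry":4.67,"rz":0},{"fingers":0.0854,"x":0.0217,"y":0.0021,"z":0.0062,"rx":0,"ry":4.67,"rz":0},{"fingers":0.0854,"x":0.0211,"y":0.0021,"z":0.0079,"rx":0,"ry":4.67,"rz":0},{"fingers":0.0854,"x":0.0204,"y":0.0022,"z":0.0096,"rx":0,"ry":4.67,"rz":0}]'
python3 -m jog '[{"fingers":0.0854,"x":0,"y":0,"z":0,"rx":0,"ry":0,"rz":0},{"fingers":0.0854,"x":0,"y":0,"z":0,"rx":0,"ry":0,"rz":0}]'
python3 - <<'E'
from h import *
rows(lane(.103,-.0015,.016),RL,4);print(r.get_obs()['joints'])
E
```

```text
clock: 12.98
tcp_pos: [0.4936, 0.1039, 0.1944]
orientation: [-2.038, -1.867, -0.508]
contact_force: [-0.3, 0.8, -0.1]
grip_width: 0.085
gripper_force: 0.0
clock: 13.22
tcp_pos: [0.4939, 0.1025, 0.1951]
orientation: [-2.041, -1.87, -0.506]
contact_force: [-0.0, -0.1, -0.2]
grip_width: 0.0852
gripper_force: 0.0
[ 0.2  0.2 27.5] [ 0.01  0.03 -0.05]
[ 0.1  0.2 27.5] [ 0.01  0.03 -0.05]
[ 0.1  0.2 27.5] [ 0.01  0.03 -0.05]
[ 0.1  0.2 27.5] [ 0.01  0.03 -0.05]
[-0.71236959  0.34111181  0.8390381   2.11602138 -0.90299313  1.02967664
  0.59226038]
```

```bash
python3 -m jog '[{"fingers":0.0854,"x":0.0002,"y":0.0002,"z":0.0275,"rx":0,"ry":0,"rz":0},{"fingers":0.0854,"x":0,"y":0.0002,"z":0.0275,"rx":0,"ry":0,"rz":0},{"fingers":0.0854,"x":0,"y":0.0002,"z":0.0275,"rx":0,"ry":0,"rz":0},{"fingers":0.0854,"x":0,"y":0.0002,"z":0.0275,"rx":0,"ry":0,"rz":0},{"fingers":0.07,"x":0,"y":0,"z":0,"rx":0,"ry":0,"rz":0},{"fingers":0.064,"x":0,"y":0,"z":0,"rx":0,"ry":0,"rz":0},{"fingers":0.064,"x":0,"y":0,"z":0,"rx":0,"ry":0,"rz":0}]'
python3 -m jog '[{"fingers":0.05,"x":0,"y":0,"z":0,"rx":0,"ry":0,"rz":0},{"fingers":0.05,"x":0,"y":0,"z":0,"rx":0,"ry":0,"rz":0},{"fingers":0.05,"x":0,"y":0,"z":0,"rx":0,"ry":0,"rz":0},{"fingers":0.05,"x":0,"y":0,"z":0,"rx":0,"ry":0,"rz":0},{"fingers":0.05,"x":0,"y":0,"z":-0.002,"rx":0,"ry":0,"rz":0},{"fingers":0.05,"x":0,"y":0,"z":-0.002,"rx":0,"ry":0,"rz":0},{"fingers":0.05,"x":0,"y":0,"z":0,"rx":0,"ry":0,"rz":0}]' 30
python3 - <<'E'
from h import *
p=pose()[0]-LO;print(p@LX,p@LY,p@LZ)
E
```

```text
clock: 14.1
tcp_pos: [0.5002, 0.1542, 0.0998]
orientation: [-2.04, -1.87, -0.511]
contact_force: [0.1, 0.1, -0.1]
grip_width: 0.064
gripper_force: 0.0
clock: 14.98
tcp_pos: [0.4994, 0.1529, 0.1024]
orientation: [-2.039, -1.87, -0.509]
contact_force: [0.1, 0.4, -1.2]
grip_width: 0.0587
gripper_force: 32.4
0.10387200490726452 -0.001956321097392305 0.02059026139372099
```

```bash
python3 -m jog '[{"fingers":0.05,"x":-0.018,"y":-0.0005,"z":0,"rx":0,"ry":0,"rz":0},{"fingers":0.05,"x":-0.018,"y":-0.0005,"z":0,"rx":0,"ry":0,"rz":0},{"fingers":0.05,"x":-0.018,"y":-0.0005,"z":0,"rx":0,"ry":0,"rz":0},{"fingers":0.05,"x":-0.017,"y":-0.0005,"z":0,"rx":0,"ry":0,"rz":0},{"fingers":0.05,"x":0,"y":0,"z":0,"rx":0,"ry":0,"rz":0},{"fingers":0.05,"x":0,"y":0,"z":0.002,"rx":0,"ry":0,"rz":0},{"fingers":0.05,"x":0,"y":0,"z":0.0015,"rx":0,"ry":0,"rz":0},{"fingers":0.05,"x":0,"y":0,"z":0,"rx":0,"ry":0,"rz":0}]'
python3 - <<'E'
from h import *
np.set_printoptions(precision=4,suppress=True)
p=pose()[0]-LO;print(p@LX,p@LY,p@LZ)
P=world('scene',snap('scene','s6.png')[1]);c=topface(P,lane(.031,0,.024),LZ);d=c[0]-LO;print(d@LX,d@LY,d@LZ,c[1:])
E
```

```text
clock: 15.98
tcp_pos: [0.4922, 0.0925, 0.067]
orientation: [-2.038, -1.87, -0.511]
contact_force: [-3.5, -4.4, 11.0]
grip_width: 0.0587
gripper_force: 33.7
0.03353444867955801 0.00014968188702959326 0.0178142522462705
0.03118773009095166 -0.0007975370847350044 0.023297963535127995 (0.03488887473940849, 183, array([-0.0191, -0.4751,  0.8797]))
```

```bash
python3 -m jog '[{"fingers":0.064,"x":0,"y":0,"z":0,"rx":0,"ry":0,"rz":0},{"fingers":0.07,"x":0,"y":0,"z":0,"rx":0,"ry":0,"rz":0},{"fingers":0.0854,"x":0,"y":0,"z":0,"rx":0,"ry":0,"rz":0},{"fingers":0.0854,"x":0,"y":0,"z":0,"rx":0,"ry":0,"rz":0},{"fingers":0.0854,"x":0,"y":0,"z":-0.03,"rx":0,"ry":0,"rz":0},{"fingers":0.0854,"x":0,"y":0,"z":-0.04,"rx":0,"ry":0,"rz":0},{"fingers":0.0854,"x":0,"y":0,"z":-0.05,"rx":0,"ry":0,"rz":0},{"fingers":0.0854,"x":-0.04,"y":0,"z":-0.04,"rx":0,"ry":0,"rz":0}]'
python3 - <<'E'
from h import *
np.set_printoptions(precision=4,suppress=True)
for cam in ('scene','top'):
    P=world(cam,snap(cam,cam+'7.png')[1]);c=topface(P,lane(.031,0,.024),LZ);d=c[0]-LO;print(d@LX,d@LY,d@LZ,c[1:],LZ)
    print(cam,'new',*topface(P,[.5116,-.378,.0235],np.array([0,0,1.])))
p,R=pose();print(p)
s=rows(np.array([.50,-.15,.24]),down(-20),6);print()
s=rows(np.array([.5115,-.378,.15]),down(-40),5,s)
s=cv2.imread('pics/scene7.png')[120:280,280:480];cv2.imwrite('pics/c7.png',cv2.resize(s,None,fx=3.5,fy=3.5))
E
```

```text
clock: 17.02
tcp_pos: [0.4834, -0.0168, 0.1906]
orientation: [-2.033, -1.875, -0.512]
contact_force: [0.2, 0.1, 0.3]
grip_width: 0.0852
gripper_force: 0.0
0.031315153384879287 -0.0005996933768237071 0.023384746299893185 (0.03049718402326107, 286, array([-0.0253, -0.4717,  0.8814])) [-0.0393 -0.4678  0.8829]
scene new [ 0.511  -0.3803  0.0234] 0.030612532049417496 501 [-0.0026  0.0243  0.9997]
0.03259116593943274 -0.0006679475078599234 0.02360918954177355 (0.02994624152779579, 242, array([-0.0476, -0.4676,  0.8826])) [-0.0393 -0.4678  0.8829]
top new [ 0.5125 -0.3766  0.0237] 0.030232561752200127 225 [-0.0087  0.006   0.9999]
[ 0.4837 -0.0236  0.1905]
[-14.5   4.7 -17. ] [-0.54 -4.63  2.4 ]
[-15.6   5.5 -15.7] [-0.54 -4.63  2.4 ]
[-16.5   6.3 -14.3] [-0.54 -4.63  2.4 ]
[-17.4   7.2 -12.9] [-0.54 -4.63  2.4 ]
[-18.    8.  -11.4] [-0.54 -4.63  2.4 ]
[-18.5   8.9  -9.9] [-0.54 -4.63  2.4 ]

[-42.1  17.8  18. ] [ 0. -0.  4.]
[-40.7  20.6  18. ] [ 0. -0.  4.]
[-39.2  23.4  18. ] [ 0. -0.  4.]
[-37.5  26.1  18. ] [ 0. -0.  4.]
[-35.5  28.7  18. ] [ 0. -0.  4.]
```

View pics/c7.png

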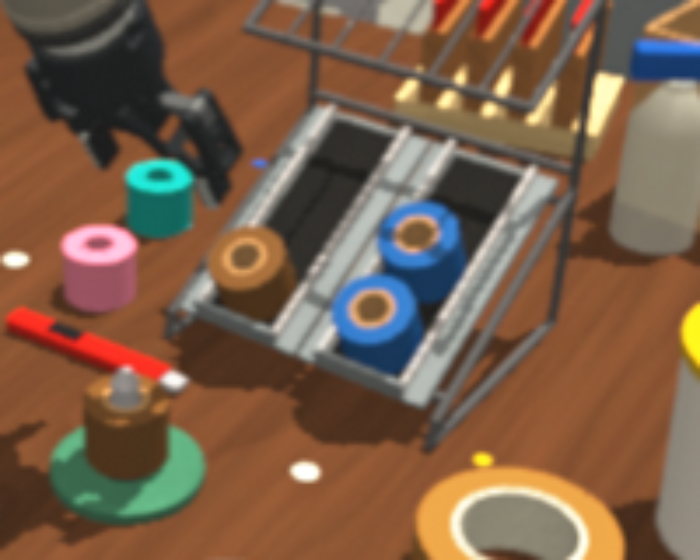

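The stand roll is home at (125,430) in the crop. The next roll rests at the front stop at (247,280), both flat and free. Now for the new roll.

```bash
python3 -m jog '[{"fingers":0.0854,"x":-0.0145,"y":0.0047,"z":-0.017,"rx":-0.54,"ry":-4.63,"rz":2.4},{"fingers":0.0854,"x":-0.0156,"y":0.0055,"z":-0.0157,"rx":-0.54,"ry":-4.63,"rz":2.4},{"fingers":0.0854,"x":-0.0165,"y":0.0063,"z":-0.0143,"rx":-0.54,"ry":-4.63,"rz":2.4},{"fingers":0.0854,"x":-0.0174,"y":0.0072,"z":-0.0129,"rx":-0.54,"ry":-4.63,"rz":2.4},{"fingers":0.0854,"x":-0.018,"y":0.008,"z":-0.0114,"rx":-0.54,"ry":-4.63,"rz":2.4},{"fingers":0.0854,"x":-0.0185,"y":0.0089,"z":-0.0099,"rx":-0.54,"ry":-4.63,"rz":2.4}]'
python3 -m jog '[{"fingers":0.0854,"x":-0.0421,"y":0.0178,"z":0.018,"rx":0,"ry":0,"rz":4},{"fingers":0.0854,"x":-0.0407,"y":0.0206,"z":0.018,"rx":0,"ry":0,"rz":4},{"fingers":0.0854,"x":-0.0392,"y":0.0234,"z":0.018,"rx":0,"ry":0,"rz":4},{"fingers":0.0854,"x":-0.0375,"y":0.0261,"z":0.018,"rx":0,"ry":0,"rz":4},{"fingers":0.0854,"x":-0.0355,"y":0.0287,"z":0.018,"rx":0,"ry":0,"rz":4},{"fingers":0.0854,"x":0,"y":0,"z":0,"rx":0,"ry":0,"rz":0},{"fingers":0.0854,"x":0,"y":0,"z":0,"rx":0,"ry":0,"rz":0}]'
python3 - <<'E'
from h import *
print(r.get_obs()['joints'])
rows(np.array([.5117,-.3785,.0175]),down(-40),5)
E
```

```text
clock: 17.88
tcp_pos: [0.5, -0.1443, 0.2375]
orientation: [-2.564, -1.808, 0.007]
contact_force: [1.0, -0.2, -0.2]
grip_width: 0.0852
gripper_force: 0.0
clock: 18.75
tcp_pos: [0.5128, -0.3712, 0.1461]
orientation: [-2.837, -1.336, 0.006]
contact_force: [-0.3, -0.2, -0.4]
grip_width: 0.0854
gripper_force: 0.0
[-0.13417157  0.72550943  1.00543013  1.77744461 -0.69972733  1.05154851
  0.44358761]
[-1.2  0.9 25.7] [-0.08  0.01  0.09]
[-1.2  0.9 25.7] [-0.08  0.01  0.09]
[-1.2  0.9 25.7] [-0.08  0.01  0.09]
[-1.2  0.8 25.7] [-0.08  0.01  0.09]
[-1.2  0.8 25.7] [-0.08  0.01  0.09]
```

```bash
python3 -m jog '[{"fingers":0.0854,"x":-0.003,"y":0.002,"z":0.0255,"rx":0,"ry":0,"rz":0},{"fingers":0.0854,"x":-0.003,"y":0.0023,"z":0.0255,"rx":0,"ry":0,"rz":0},{"fingers":0.0854,"x":0,"y":0,"z":0.0255,"rx":0,"ry":0,"rz":0},{"fingers":0.0854,"x":0,"y":0,"z":0.0255,"rx":0,"ry":0,"rz":0},{"fingers":0.0854,"x":0,"y":0,"z":0.0255,"rx":0,"ry":0,"rz":0},{"fingers":0.0854,"x":0,"y":0,"z":0,"rx":0,"ry":0,"rz":0}]'
python3 -m jog '[{"fingers":0.065,"x":0,"y":0,"z":0,"rx":0,"ry":0,"rz":0},{"fingers":0.064,"x":0,"y":0,"z":0,"rx":0,"ry":0,"rz":0},{"fingers":0.064,"x":0,"y":0,"z":0,"rx":0,"ry":0,"rz":0},{"fingers":0.05,"x":0,"y":0,"z":0,"rx":0,"ry":0,"rz":0},{"fingers":0.05,"x":0,"y":0,"z":0,"rx":0,"ry":0,"rz":0},{"fingers":0.05,"x":0,"y":0,"z":0,"rx":0,"ry":0,"rz":0}]' 30
python3 - <<'E'
from h import *
o=r.get_obs();p,R=pose();print(o['joints'],p,'tape centre in tool',R.T@(np.array([.5117,-.3785,.024])-p))
E
```

```text
clock: 19.5
tcp_pos: [0.5106, -0.3775, 0.0168]
orientation: [-2.834, -1.336, 0.009]
contact_force: [-0.9, -0.5, 0.4]
grip_width: 0.0852
gripper_force: 0.0
clock: 20.25
tcp_pos: [0.512, -0.3791, 0.0201]
orientation: [-2.838, -1.337, 0.004]
contact_force: [-1.1, 0.9, 4.9]
grip_width: 0.0581
gripper_force: 32.2
[-0.02859847  0.86892745  0.84843236  1.8257426  -0.85154219  0.86511477
  0.55417426] [ 0.51203283 -0.37907443  0.02007785] tape centre in tool [ 0.0002279  -0.00064156 -0.00391924]
```

```bash
python3 -m jog '[{"fingers":0.05,"x":0,"y":0,"z":-0.02,"rx":0,"ry":0,"rz":0},{"fingers":0.05,"x":0,"y":0,"z":-0.05,"rx":0,"ry":0,"rz":0},{"fingers":0.05,"x":0,"y":0,"z":-0.06,"rx":0,"ry":0,"rz":0},{"fingers":0.05,"x":0,"y":0,"z":-0.06,"rx":0,"ry":0,"rz":0},{"fingers":0.05,"x":0,"y":0,"z":0,"rx":0,"ry":0,"rz":0},{"fingers":0.05,"x":0,"y":0,"z":0,"rx":0,"ry":0,"rz":0}]'
python3 - <<'E'
from h import *
s=rows(np.array([.49,-.06,.23]),down(-5),8);print()
s=rows(lane(.0945,0,.020+.08),RL,7,s);print(s[0])
E
```

```text
clock: 21.0
tcp_pos: [0.5124, -0.3788, 0.2092]
orientation: [-2.837, -1.337, 0.005]
contact_force: [-0.0, 0.5, -2.6]
grip_width: 0.058
gripper_force: 33.2
[ 28.9 -27.6  -2.4] [-0.05 -0.01 -4.32]
[ 30.9 -25.3  -2.5] [-0.05 -0.01 -4.32]
[ 32.7 -22.9  -2.5] [-0.05 -0.01 -4.32]
[ 34.4 -20.4  -2.5] [-0.05 -0.01 -4.32]
[ 35.8 -17.7  -2.5] [-0.05 -0.01 -4.32]
[ 37.  -15.   -2.6] [-0.05 -0.01 -4.32]
[ 38.1 -12.1  -2.6] [-0.05 -0.01 -4.32]
[38.9 -9.2 -2.6] [-0.05 -0.01 -4.32]

[23.9 -1.6  8.8] [ 0.01  4.   -0.03]
[23.2 -1.6 10.5] [ 0.01  4.   -0.03]
[22.4 -1.5 12.1] [ 0.01  4.   -0.03]
[21.5 -1.5 13.6] [ 0.01  4.   -0.03]
[20.5 -1.5 15.1] [ 0.01  4.   -0.03]
[19.4 -1.5 16.5] [ 0.01  4.   -0.03]
[18.3 -1.5 17.8] [ 0.01  4.   -0.03]
[0.49365352 0.10766341 0.16815982]
```

```bash
python3 -m jog '[{"fingers":0.05,"x":0.0289,"y":-0.0276,"z":-0.0025,"rx":0,"ry":0,"rz":-4.32},{"fingers":0.05,"x":0.0309,"y":-0.0253,"z":-0.0025,"rx":0,"ry":0,"rz":-4.32},{"fingers":0.05,"x":0.0327,"y":-0.0229,"z":-0.0025,"rx":0,"ry":0,"rz":-4.32},{"fingers":0.05,"x":0.0344,"y":-0.0204,"z":-0.0025,"rx":0,"ry":0,"rz":-4.32},{"fingers":0.05,"x":0.0358,"y":-0.0177,"z":-0.0025,"rx":0,"ry":0,"rz":-4.32},{"fingers":0.05,"x":0.037,"y":-0.015,"z":-0.0025,"rx":0,"ry":0,"rz":-4.32},{"fingers":0.05,"x":0.0381,"y":-0.0121,"z":-0.0025,"rx":0,"ry":0,"rz":-4.32},{"fingers":0.05,"x":0.0389,"y":-0.0092,"z":-0.0025,"rx":0,"ry":0,"rz":-4.32}]'
python3 -m jog '[{"fingers":0.05,"x":0.0239,"y":-0.0016,"z":0.0088,"rx":0,"ry":4,"rz":0},{"fingers":0.05,"x":0.0232,"y":-0.0016,"z":0.0105,"rx":0,"ry":4,"rz":0},{"fingers":0.05,"x":0.0224,"y":-0.0015,"z":0.0121,"rx":0,"ry":4,"rz":0},{"fingers":0.05,"x":0.0215,"y":-0.0015,"z":0.0136,"rx":0,"ry":4,"rz":0},{"fingers":0.05,"x":0.0205,"y":-0.0015,"z":0.0151,"rx":0,"ry":4,"rz":0},{"fingers":0.05,"x":0.0194,"y":-0.0015,"z":0.0165,"rx":0,"ry":4,"rz":0},{"fingers":0.05,"x":0.0183,"y":-0.0015,"z":0.0178,"rx":0,"ry":4,"rz":0},{"fingers":0.05,"x":0,"y":0,"z":0,"rx":0,"ry":0,"rz":0}]'
python3 -m jog '[{"fingers":0.05,"x":0,"y":0,"z":0,"rx":0,"ry":0,"rz":0},{"fingers":0.05,"x":0,"y":0,"z":0,"rx":0,"ry":0,"rz":0}]'
python3 - <<'E'
from h import *
np.set_printoptions(precision=4,suppress=True)
P=world('scene',snap('scene','scene8.png')[1]);c=topface(P,lane(.0945,0,.024+.08),LZ);d=c[0]-LO;print(d@LX,d@LY,d@LZ,c[1:])
c=topface(P,lane(.031,0,.024),LZ);d=c[0]-LO;print('next',d@LX,d@LY,d@LZ)
p,R=pose();d=p-LO;print('tcp',d@LX,d@LY,d@LZ)
rows(lane(.0945,0,.020+.02),RL,3);print(r.get_obs()['joints'])
s=cv2.imread('pics/scene8.png')[100:260,260:460];cv2.imwrite('pics/c8.png',cv2.resize(s,None,fx=3.5,fy=3.5))
E
```

```text
clock: 22.0
tcp_pos: [0.4887, -0.059, 0.2289]
orientation: [-2.308, -2.121, 0.007]
contact_force: [0.8, 0.3, -0.5]
grip_width: 0.0581
gripper_force: 33.2
clock: 23.0
tcp_pos: [0.4916, 0.1073, 0.1665]
orientation: [-2.037, -1.863, -0.498]
contact_force: [-0.0, -0.4, -1.4]
grip_width: 0.058
gripper_force: 33.2
clock: 23.25
tcp_pos: [0.494, 0.1065, 0.169]
orientation: [-2.039, -1.865, -0.505]
contact_force: [-0.0, -0.3, -1.1]
grip_width: 0.0582
gripper_force: 33.2
0.08893416517373742 -0.00197272730562995 0.104939765683062 (0.0353241041302681, 205, array([-0.0354, -0.4753,  0.8791]))
next 0.032627247287282696 -0.0016414835581462848 0.023352698875022716
tcp 0.09406696441756252 -0.0004026390961919308 0.10120419545908277
[ 0.1 -0.1 20.4] [-0.05 -0.03 -0.1 ]
[ 0.1 -0.1 20.4] [-0.05 -0.03 -0.1 ]
[ 0.1 -0.1 20.4] [-0.05 -0.03 -0.1 ]
[-0.6897  0.394   0.816   2.1355 -0.9697  1.0109  0.6597]
```

View pics/c8.png

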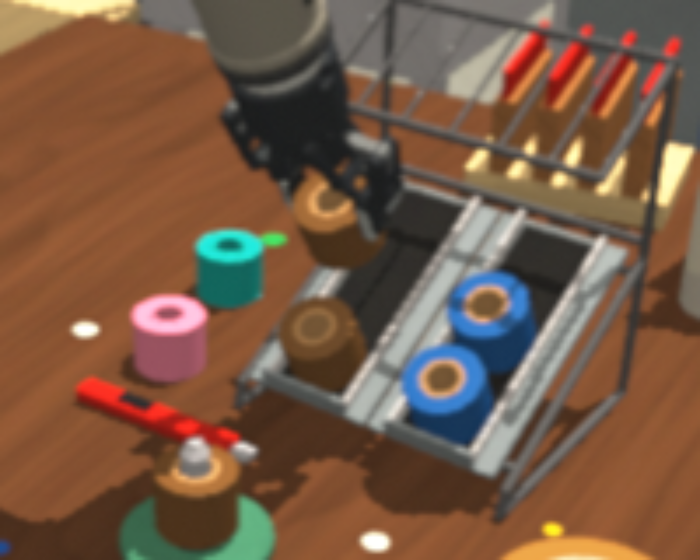

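The new roll is held square above the lane at (340,215) in the crop, just behind the front roll at (320,345). A quick side fit will give the gap before I lower it.

```bash
python3 - <<'E'
from h import *
from scipy.optimize import least_squares
P=world('scene',snap('scene','s9.png')[1]);pic=cv2.imread('pics/s9.png').astype(int)
br=(pic[...,2]>pic[...,0]*1.4)&(pic[...,2]>40)
Q=((P-LO)@np.c_[LX,LY,LZ])
for nm,c0,lo,hi in(('new',[.0945,0],.086,.122),('next',[.032,0],.012,.042)):
    rr=np.hypot(Q[...,0]-c0[0],Q[...,1]-c0[1]);m=br&(rr<.037)&(rr>.024)&(Q[...,2]>lo)&(Q[...,2]<hi);q=Q[m][:,:2]
    print(nm,least_squares(lambda c:np.hypot(*(q-c).T)-.03,c0,loss='soft_l1',f_scale=.001).x,len(q))
    m=br&(rr<.04)&(Q[...,2]>lo-.015)&(Q[...,2]<hi+.02);print(np.percentile(Q[m],[2,98],axis=0).round(4).tolist())
E
```

```text
new [ 0.09360372 -0.00021271] 169
[[0.0632, -0.0299, 0.0856], [0.109, 0.0293, 0.1333]]
next [0.03254086 0.00044856] 147
[[0.0027, -0.0295, 0.0038], [0.0572, 0.0254, 0.0508]]
```

```bash
python3 -m jog '[{"fingers":0.05,"x":0.0025,"y":0,"z":0.02,"rx":0,"ry":0,"rz":0},{"fingers":0.05,"x":0,"y":0,"z":0.02,"rx":0,"ry":0,"rz":0},{"fingers":0.05,"x":0,"y":0,"z":0.02,"rx":0,"ry":0,"rz":0},{"fingers":0.05,"x":0,"y":0,"z":0.013,"rx":0,"ry":0,"rz":0},{"fingers":0.05,"x":0,"y":0,"z":0.003,"rx":0,"ry":0,"rz":0},{"fingers":0.05,"x":0,"y":0,"z":0,"rx":0,"ry":0,"rz":0},{"fingers":0.05,"x":0,"y":0,"z":0,"rx":0,"ry":0,"rz":0}]'
python3 -m jog '[{"fingers":0.05,"x":0,"y":0,"z":0.001,"rx":0,"ry":0,"rz":0},{"fingers":0.05,"x":0,"y":0,"z":0.001,"rx":0,"ry":0,"rz":0},{"fingers":0.05,"x":0,"y":0,"z":0,"rx":0,"ry":0,"rz":0}]'
python3 - <<'E'
from h import *
d=pose()[0]-LO;print('tcp',d@LX,d@LY,d@LZ)
E
```

```text
clock: 24.22
tcp_pos: [0.4971, 0.1446, 0.1034]
orientation: [-2.038, -1.865, -0.506]
contact_force: [-0.8, -0.4, -1.4]
grip_width: 0.0581
gripper_force: 33.2
clock: 24.6
tcp_pos: [0.4967, 0.146, 0.1011]
orientation: [-2.037, -1.865, -0.505]
contact_force: [0.0, 0.1, -2.0]
grip_width: 0.0578
gripper_force: 33.2
tcp 0.09693193118867115 0.0002121304644655563 0.022708667326622238
```

```bash
python3 -m jog '[{"fingers":0.05,"x":0,"y":0,"z":0.001,"rx":0,"ry":0,"rz":0},{"fingers":0.05,"x":0,"y":0,"z":0,"rx":0,"ry":0,"rz":0}]'; python3 -m jog '[{"fingers":0.05,"x":0,"y":0,"z":0.001,"rx":0,"ry":0,"rz":0},{"fingers":0.05,"x":0,"y":0,"z":0,"rx":0,"ry":0,"rz":0}]';  python3 -m jog '[{"fingers":0.05,"x":0,"y":0,"z":0.001,"rx":0,"ry":0,"rz":0},{"fingers":0.05,"x":0,"y":0,"z":0,"rx":0,"ry":0,"rz":0}]'
```

```text
clock: 24.85
tcp_pos: [0.4967, 0.1465, 0.1001]
orientation: [-2.037, -1.865, -0.505]
contact_force: [0.5, -0.6, -1.0]
grip_width: 0.0581
gripper_force: 33.2
clock: 25.1
tcp_pos: [0.4967, 0.1469, 0.0992]
orientation: [-2.037, -1.865, -0.505]
contact_force: [0.5, -0.5, -0.8]
grip_width: 0.0581
gripper_force: 33.2
clock: 25.35
tcp_pos: [0.4969, 0.1472, 0.0987]
orientation: [-2.037, -1.864, -0.505]
contact_force: [-0.9, -1.6, 3.5]
grip_width: 0.0583
gripper_force: 33.6
```

```bash
python3 -m jog '[{"fingers":0.05,"x":0,"y":0,"z":0.0007,"rx":0,"ry":0,"rz":0},{"fingers":0.064,"x":0,"y":0,"z":0,"rx":0,"ry":0,"rz":0},{"fingers":0.07,"x":0,"y":0,"z":0,"rx":0,"ry":0,"rz":0},{"fingers":0.0854,"x":0,"y":0,"z":0,"rx":0,"ry":0,"rz":0},{"fingers":0.0854,"x":0,"y":0,"z":0,"rx":0,"ry":0,"rz":0},{"fingers":0.0854,"x":0,"y":0,"z":-0.03,"rx":0,"ry":0,"rz":0},{"fingers":0.0854,"x":0,"y":0,"z":-0.04,"rx":0,"ry":0,"rz":0},{"fingers":0.0854,"x":0,"y":0,"z":-0.05,"rx":0,"ry":0,"rz":0}]'
python3 -m jog '[{"fingers":0.0854,"x":-0.05,"y":0,"z":-0.02,"rx":0,"ry":0,"rz":0},{"fingers":0.0854,"x":-0.05,"y":0,"z":-0.02,"rx":0,"ry":0,"rz":0},{"fingers":0.0854,"x":0,"y":0,"z":0,"rx":0,"ry":0,"rz":0},{"fingers":0.0854,"x":0,"y":0,"z":0,"rx":0,"ry":0,"rz":0}]'
python3 - <<'E'
from h import *
np.set_printoptions(precision=4,suppress=True)
for cam in ('scene','top'):
    P=world(cam,snap(cam,cam+'10.png')[1]);C=[]
    for nm,x in(('next',.032),('new',.0955)):
        c=topface(P,lane(x,0,.024),LZ);d=c[0]-LO;C.append(c[0]);print(cam,nm,d@LX,d@LY,d@LZ,c[1],c[2],'tilt deg',np.rad2deg(np.arccos(c[3]@LZ)) if c[2]>20 else 0)
    print('dist',np.linalg.norm(C[1]-C[0]),'seated',*topface(P,[.4965,-.0915,.044],np.array([0,0,1.])))
s=cv2.imread('pics/scene10.png')[120:280,260:460];cv2.imwrite('pics/c10.png',cv2.resize(s,None,fx=3.5,fy=3.5))
E
```

```text
clock: 26.35
tcp_pos: [0.4918, 0.091, 0.2041]
orientation: [-2.037, -1.865, -0.502]
contact_force: [0.8, 0.0, 0.7]
grip_width: 0.0852
gripper_force: 0.0
clock: 26.85
tcp_pos: [0.4831, -0.015, 0.1916]
orientation: [-2.037, -1.864, -0.505]
contact_force: [1.0, 0.4, -0.2]
grip_width: 0.0852
gripper_force: 0.0
scene next 0.03731412070267835 -0.0012945062380822685 0.023428996485973175 0.03560269996523857 305 tilt deg 0.24317404051280309
scene new 0.08973710227711128 -0.0018428376934026159 0.023561249057753034 0.03518984839320183 284 tilt deg 1.1546102390143773
dist 0.052426016015724206 seated [ 0.4964 -0.0934  0.0435] 0.03140081837773323 235 [ 0.0032 -0.0102  0.9999]
top next 0.03827709284162846 -0.0023964727297424854 0.023969421042527986 0.035044919699430466 242 tilt deg 0.199623174321423
top new 0.09097891318798067 -0.0015907591987343178 0.0238389432647267 0.03555748239159584 271 tilt deg 0.8229258106468474
dist 0.052708140420277896 seated [ 0.4965 -0.0915  0.044 ] 0 0 0
```

View pics/c10.png

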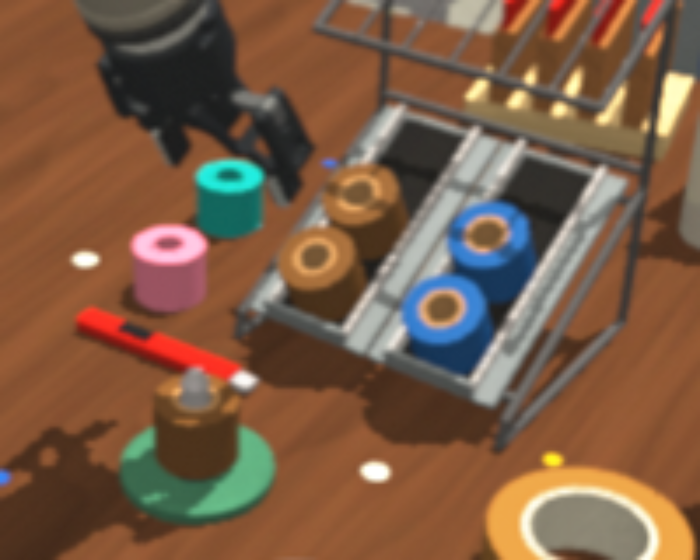

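All three rolls look right: the stand roll at (197,420), next at the stop at (320,275) and new just behind it at (362,215). The circle fits were pulled off by the neighbouring roll, so I'll measure the extents instead.

```bash
python3 - <<'E'
from h import *
for cam in ('scene','top'):
    P=world(cam,r.grab_frame(cam)[1]);Q=(P.reshape(-1,3)-LO)@np.c_[LX,LY,LZ]*1e3
    s=(abs(Q[:,2]-48)<3)&(abs(Q[:,1])<34)&(Q[:,0]<140)&(Q[:,0]>-10);t=Q[s]
    lo,hi=np.percentile(t[:,0],[.4,99.6]);print(cam,'x extent',lo,hi,'dist',hi-lo-60)
    for f in (30,60,90,): pass
    n=[int((abs(t[:,0]-k)<1).sum()) for k in range(50,80,2)];print(n)
    # ring fit by template overlap: centre maximising points within the 13..30 annulus
    for a,b in((26,40),(86,104)):
        best=max(((((lambda q:((q<30.3)&(q>12)).sum()-2*(q<11.5).sum())(np.hypot(t[:,0]-x,t[:,1]-y))),x,y) for x in np.arange(a,b,.5) for y in np.arange(-4,4.1,.5)));print(best)
E
```

```text
scene x extent 3.7474030697767677 123.24442695585518 dist 59.49702388607841
[9, 10, 8, 7, 5, 5, 1, 0, 1, 6, 7, 9, 6, 13, 10]
(np.int64(249), np.float64(32.0), np.float64(-1.0))
(np.int64(240), np.float64(95.5), np.float64(-1.0))
top x extent 5.407277029138014 125.06822239125455 dist 59.660945362116536
[10, 9, 6, 5, 5, 4, 2, 0, 0, 2, 7, 8, 7, 6, 12]
(np.int64(208), np.float64(33.0), np.float64(-1.0))
(np.int64(237), np.float64(96.5), np.float64(-1.0))
```

```bash
python3 -c "
from bench import r
print(r.hand_in(), r.get_obs()['clock'])"
```

```text
the job is handed in; nothing more can be done
the job is handed in; nothing more can be done
```

The job is handed in, with no verdict returned: by my last camera measurements the oldest roll is home on the spindle, the next roll is about 2–3 mm off the front stop, and the new roll lies flat about 2–4 mm behind it.

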